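# Sweep loose nuts into the catch tray

## Task

Clear the workshop board: with the fingertips, sweep the four loose brass hex nuts across the black board and over its open side edge, so that all four drop into the red catch tray beside it. Push the nuts only, never lift one off the board; leave the socket, the grease pot and the spray can standing where they are.

Things in the scene. Friction and masses are not known exactly. Their poses are not given: they have to be found in the camera images.
- board: Fixed black assembly board, 260 mm along its x, 240 mm along its y, top 34 mm above the bench; origin at the centre of its underside. Aluminium rims 8 mm wide, 10 mm high above the top, line its edges at x = -130 and +130 mm; the edges at y = -120 and +120 mm are open: the red tray is beyond one, the organiser beyond the other (they swap). Turned up to 0.15 rad.
- tray: Fixed red open-topped catch tray, 260 mm along its x by 110 mm along its y, 30 mm high, walls and floor about 4 mm, so its rim is 4 mm below the board's top; it stands 2 mm beyond the board's +y or -y edge, its axes parallel to the board's. Origin at the centre of its underside.
- organiser: Fixed closed black parts organiser with yellow squares on its lid, 260 x 110 x 30 mm, beyond the board's other open edge, axes parallel to the board's; no nut belongs there. Origin at the centre of its underside.
- nut1: Brass-coloured steel hex nut, 24 mm across flats (28 mm across corners), 13 mm thick with a 16 mm through-hole, about 33 g; it starts lying flat on the black board. Origin at its centre (6.5 mm above what it lies flat on); its z axis is the hole's axis. The four nuts are alike.
- nut2: Brass-coloured steel hex nut, 24 mm across flats (28 mm across corners), 13 mm thick with a 16 mm through-hole, about 33 g; it starts lying flat on the black board. Origin at its centre (6.5 mm above what it lies flat on); its z axis is the hole's axis. The four nuts are alike.
- nut3: Brass-coloured steel hex nut, 24 mm across flats (28 mm across corners), 13 mm thick with a 16 mm through-hole, about 33 g; it starts lying flat on the black board. Origin at its centre (6.5 mm above what it lies flat on); its z axis is the hole's axis. The four nuts are alike.
- nut4: Brass-coloured steel hex nut, 24 mm across flats (28 mm across corners), 13 mm thick with a 16 mm through-hole, about 33 g; it starts lying flat on the black board. Origin at its centre (6.5 mm above what it lies flat on); its z axis is the hole's axis. The four nuts are alike.
- socket: Loose steel wrench socket standing upright on the board between the nuts, 28 mm diameter, 30 mm tall, to be left alone. Origin at the centre of its underside, z up.
- pot: Loose small round blue grease pot with a white lid standing upright on the board between the nuts, 31 mm diameter, 34 mm tall, to be left alone. Origin at the centre of its underside, z up.
- spray: Loose green spray can with a light silver top standing on the bench to the robot's left, off the board, 60 mm diameter, 170 mm tall, to be left alone. Origin at the centre of its underside, z up.

How it is judged:
By the outcome, as a careful person would: the job done as asked, in the order asked, and still so for the second after the job is handed in, with the robot touching nothing.
It also fails if it takes over 72 s, if anything falls off the work surface, if the arm or the gripper's body presses on something with over 40 N, if the wrist force passes 120 N, or if a joint passes its speed limit or range.

## Robot

A 6-joint arm with a two-finger parallel gripper is mounted at the origin on the work surface. World frame = base frame: x ahead of the robot, y to its left, z up, the work surface at z = 0. Lengths are in m, angles in rad, forces in N, time in s.
With the tool pointing down it reaches from about 0.25 to 0.775 m from the base axis. Payload 4 kg.
Tool frame: the origin (TCP) lies on the centre line of the jaws, within the pads' length; the fingertips stand robot.tips_ahead ahead of it and the grasp point (between the pads) lies 8 mm behind it (robot.tips_ahead is the distance from the TCP to the fingertips, in m); z points along the fingers, y is the line along which they close (so a half turn about z gives the same grasp; the last joint's range is limited). The gripper opens to 94 mm and grips with 3 to 60 N. Pads are 16 mm wide; open, the fingers measure 119 mm over their backs; the gripper's body (75 mm by 177 mm) begins 78 mm behind the grasp point.
Start: joints at [1.243, 0.087, 1.371, -0, 1.684, -0.103], TCP at [0.123, 0.536, 0.217] pointing down, gripper open.
Joint ranges: [-3.1, 3.1], [-0.76, 2.03], [0.27, 2.55], [-1.08, 4.22], [0.17, 2.65], [-2.57, 2.57]. Speed limits (rad/s): [2.79, 2.79, 3.14, 3.14, 3.14, 3.14].

## Interface

Orientations are given as [roll, pitch, yaw] about the fixed x, y, z axes, in that order (R = Rz(yaw) Ry(pitch) Rx(roll)).
In Python, from bench import robot, snapshot, close_job, spotter gives the robot as it stands. The module is installed in compiled form; this text tells all that it offers.
- The arm moves only by the tool servo_tool, never from a script. Its argument "commands" is one flat list of numbers, 7 for each row, row after row: the shift along the tool's x, y, z in m, then the turn, a rotation vector about the tool's x, y, z in degrees, then the finger opening in m, from 0 to 0.094. In form: [x, y, z, ax, ay, az, grip, x, y, z, ax, ay, az, grip, ...]. A call has 1 to 10 rows; each row is the pose to reach, as a shift and turn from the pose commanded when the call began, along the tool's axes at that moment; what a row does not reach only later rows make up. A row lasts 1/8 s, in which the tool goes at most 62.5 mm and 10.7 degrees, less where a joint would pass 70% of its speed; a pose out of reach is approached as far as the arm can. A call with a gripper value outside its range is refused whole. The fingers move at their own pace and stop on an object; the grip force is fixed at half the most. Time passes only in rows, so rows that repeat a pose let the fingers close. It gives the time, the measured TCP pose, the force, the opening and the grip force at its end, in the units of the state.
- robot.get_obs(): the state, without advancing time (a new reading comes with each control period).
- snapshot(name): name is "scene" or "top" or "wrist"; returns a dict with "img" (420x560x3 uint8, blue, green, red), "camera_matrix" (3x3 intrinsics, pixels), "extrinsics" (4x4, takes a point from camera to world coordinates); the wrist camera has in their place "hand_eye" (4x4, takes a point from camera to tool coordinates, whose origin is the TCP and whose axes are the flange's). Camera axes: x right, y down, z forward; pixel columns grow to the right and rows downward; lengths in m; the calibration is good to about 2 mm. A picture is of the moment at which its call begins: read the wrist's pose just before it. There is no depth.
- close_job(): hands the job in; it is judged then, once.
Trained networks look in a picture, given as the dict that the camera call returned (one of the last four; its "shot" number tells which), for a name from the list of things; names that differ only in an ending like _2 or _b are one class to them, and where a whole thing is asked for, a point or a joint stands for the part that bears it (a point fixed in the world has none). Each returns a list of dicts, best first, with "conf" (0 to 1); they miss things now and then, are a little off and sometimes report something else, mostly with a low value. They report only what shows in the picture. A call takes as long as a camera call.
- spotter.trace(name, picture): "region" (420x560 bool, what is visible of it) and "box" ([left, top, width, height] in pixels, round what is visible of it).
The state is a dict: "time": time; "joint_positions": joint angles; "qvel": joint speeds; "joint_torque": joint torques, N m; "tool_pos": TCP position; "ee_rot": TCP orientation; "wrist_force": force on the tool from outside, world axes, zero at the start; "wrist_torque": the same for the moment, N m; "width": finger opening in m; "finger_force": force on a finger pad.
Only numpy, scipy, OpenCV 4.12 (cv2) and the standard library are available. Lean on these libraries where they do the work, as an engineer would, in place of code of your own. Each camera call takes 0.05 s, during which the arm holds its last target. There are 200 camera calls.

## Working session

There is one attempt and no reset: what is moved stays moved. The work goes in short steps, Python scripts to look and compute and a tool call to move; the robot and the scene stay as the last step left them, time stands still between calls to the robot, and variables do not carry over. Pictures are saved under pics/ and viewed, at most 10 in all, crops included, and the job is handed in when it is done.

Besides the shell and the picture viewer there is one more tool, called after "Emit:" as name(argument=value, ...), one argument or row to a line, values as JSON. servo_tool: Moves the arm, as the interface text tells. Its arguments: {"type":"object","properties":{"commands":{"type":"array","items":{"type":"number"}}},"required":["commands"]}

```bash
mkdir -p pics; cat > h.py <<'E'
import numpy as np, cv2
from bench import robot, snapshot, close_job, spotter
def topix(p,s):
    E=np.linalg.inv(s["extrinsics"]); c=E[:3,:3]@np.asarray(p)+E[:3,3]; u=s["camera_matrix"]@c; return u[:2]/u[2]
def world(uv,z,s):
    K=np.asarray(s["camera_matrix"]);E=np.asarray(s["extrinsics"])
    d=E[:3,:3]@np.linalg.inv(K)@[uv[0],uv[1],1]; o=E[:3,3]
    return o+d*(z-o[2])/d[2]
E
python3 - <<'E'
from h import *
o=robot.get_obs(); print(o["time"],o["tool_pos"],o["ee_rot"],o["width"],robot.tips_ahead)
s=snapshot("top"); cv2.imwrite("pics/top0.png",s["img"]); print(np.round(s["extrinsics"],3))
for n,z in [("nut1",.0405),("socket",.05),("pot",.05),("spray",.17),("tray",.03),("board",.034),("organiser",.03)]:
    for r in spotter.trace(n,s)[:5]:
        ys,xs=np.nonzero(r["region"]); u=(xs.mean(),ys.mean())
        print(n,round(r["conf"],2),r["box"],np.round(u,1),np.round(world(u,z,s),4), np.round([world(p,z,s)[:2] for p in cv2.boxPoints(cv2.minAreaRect(np.c_[xs,ys].astype(np.float32)))],3).tolist() if n in("tray","board","organiser") else "")
E
```

```text
0.0 [0.12242576 0.53568431 0.21533145] [-3.13945155e+00 -2.43583587e-04  2.91677204e+00] 0.0940680380284109 0.011
[[ 5.00e-03 -9.88e-01  1.54e-01  4.00e-01]
 [-1.00e+00 -1.00e-03  2.40e-02  1.36e-01]
 [-2.30e-02 -1.54e-01 -9.88e-01  1.03e+00]
 [ 0.00e+00  0.00e+00  0.00e+00  1.00e+00]]
nut1 0.54 [331.8, 173.1, 12.7, 10.0] [337.1 177.7] [0.654  0.0176 0.0405] 
nut1 0.49 [363.5, 215.6, 10.2, 14.2] [368.5 223.1] [ 0.5433 -0.0547  0.0405] 
nut1 0.45 [305.8, 211.2, 7.8, 7.9] [308.6 214.2] [0.5647 0.0867 0.0405] 
nut1 0.4 [330.2, 249.8, 8.5, 14.5] [333.3 257.7] [0.4614 0.0297 0.0405] 
socket 0.58 [315.0, 191.9, 10.5, 7.4] [319.7 196.8] [0.6049 0.0607 0.05  ] 
pot 0.42 [315.4, 230.9, 16.9, 15.0] [323.5 236.8] [0.5095 0.0529 0.05  ] 
spray 0.81 [128.6, 168.4, 49.3, 38.6] [154.7 189. ] [0.5967 0.4172 0.17  ] 
tray 0.79 [381.9, 171.0, 55.5, 115.3] [410.9 227.7] [ 0.534 -0.157  0.03 ] [[0.409, -0.09], [0.672, -0.113], [0.665, -0.228], [0.403, -0.2]]
board 0.94 [282.8, 163.0, 104.8, 115.1] [337.7 220.3] [0.5509 0.0171 0.034 ] [[0.429, 0.149], [0.697, 0.13], [0.678, -0.117], [0.412, -0.088]]
board 0.39 [304.9, 210.6, 12.9, 9.8] [310.9 214.8] [0.5644 0.0811 0.034 ] [[0.576, 0.093], [0.576, 0.069], [0.552, 0.069], [0.552, 0.093]]
organiser 0.6 [239.4, 161.9, 51.4, 108.6] [263.9 214.8] [0.5649 0.1941 0.03  ] [[0.445, 0.26], [0.704, 0.239], [0.692, 0.126], [0.434, 0.151]]
```

View pics/top0.png

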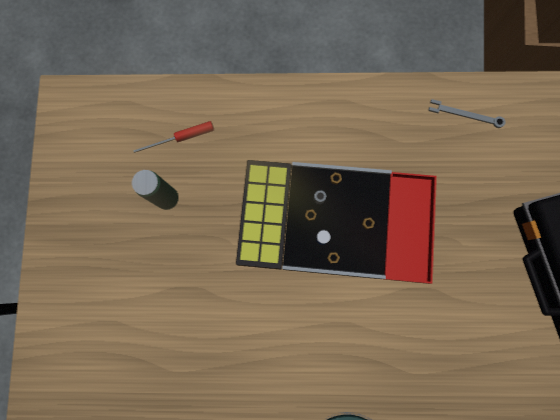

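```bash
python3 - <<'E'
from h import *
s=snapshot("top"); print(topix(robot.get_obs()["tool_pos"],s),topix([0,0,0],s),s["camera_matrix"])
cv2.imwrite("pics/crop0.png",cv2.resize(s["img"][150:300,225:445],None,fx=3.6,fy=3.6,interpolation=cv2.INTER_CUBIC))
s=snapshot("scene"); cv2.imwrite("pics/scene0.png",s["img"])
E
```

```text
[ 69.48450833 436.02686931] [347.66566471 462.7841905 ] [[420.1312365    0.         278.11571935]
 [  0.         420.1312365  218.40268079]
 [  0.           0.           1.        ]]
```

View pics/crop0.png

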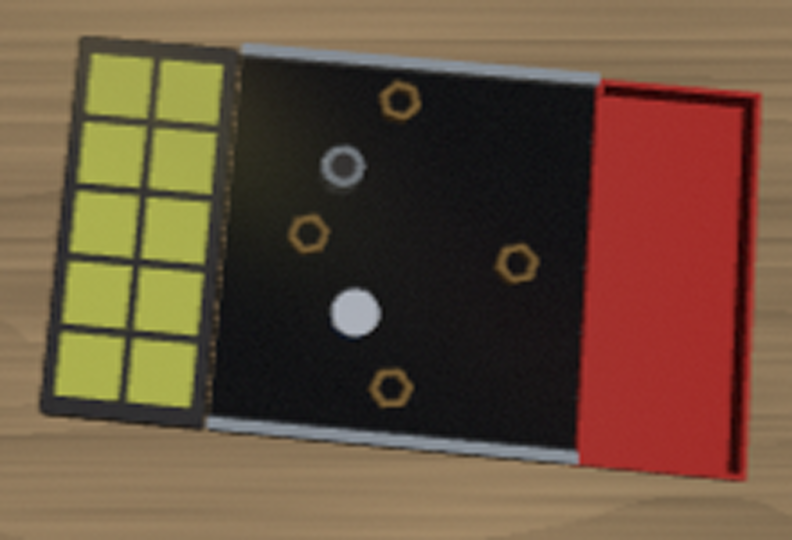

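View pics/scene0.png

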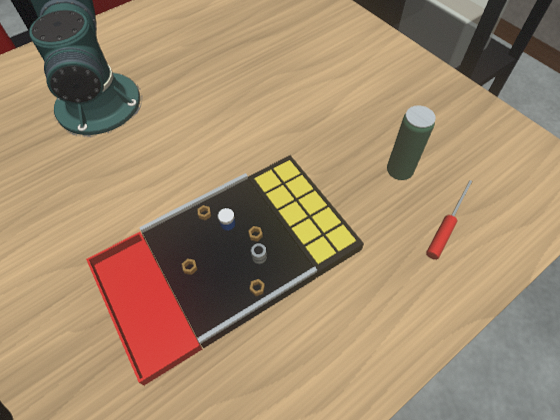

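```bash
cat >> h.py <<'E'
BETA=None
def nuts(s):
    """brass blobs in top view -> world (nut top face height passed by caller)"""
    hsv=cv2.cvtColor(s["img"],cv2.COLOR_BGR2HSV)
    m=cv2.inRange(hsv,(8,90,60),(25,255,255)); return m
E
python3 - <<'E'
from h import *
s=snapshot("top"); o=robot.get_obs()
def edge(name,z):
    r=spotter.trace(name,s)[0]["region"]; ys,xs=np.nonzero(r)
    P=np.array([world(p,z,s)[:2] for p in np.c_[xs,ys]],np.float32); return cv2.minAreaRect(P)
b=edge("board",.036); t=edge("tray",.03); g=edge("organiser",.03); print(b,t,g)
# axes from centres
c1,c2=np.array(g[0]),np.array(t[0]); d=c1-c2; print("yaw from centres",np.arctan2(-d[0],d[1]))
yaw=-0.083; R=np.array([[np.cos(yaw),-np.sin(yaw)],[np.sin(yaw),np.cos(yaw)]])
c=np.array(b[0]); print("centre",c)
g8=cv2.cvtColor(s["img"],cv2.COLOR_BGR2GRAY)
for n,z in [("nut1",.045),("socket",.06),("pot",.06)]:
    for r in spotter.trace(n,s):
        if r["conf"]<.35: continue
        x,y,w,h=r["box"]; x0,y0=int(x+w/2)-9,int(y+h/2)-9
        p=s["img"][y0:y0+19,x0:x0+19].astype(int)
        m=(p.max(2)>70); ys,xs=np.nonzero(m)
        hull=cv2.moments(cv2.convexHull(np.c_[xs,ys].astype(np.int32)))
        u=(x0+hull["m10"]/hull["m00"],y0+hull["m01"]/hull["m00"])
        w_=world(u,z,s)[:2]; print(n,np.round(r["conf"],2),np.round(u,1),"world",np.round(w_,4),"board",np.round(R.T@(w_-c),4))
E
```

```text
((0.5543840527534485, 0.01757846027612686), (0.24124875664710999, 0.26329097151756287), 84.82402801513672) ((0.5373280048370361, -0.1574905514717102), (0.11411300301551819, 0.2610292136669159), 84.33979034423828) ((0.569117546081543, 0.19383156299591064), (0.11233364790678024, 0.26192706823349), 84.4482421875)
yaw from centres -0.09023970731222662
centre [0.55438405 0.01757846]
nut1 0.54 [337.4 175.6] world [0.658  0.0172] board [0.1033 0.0082]
socket 0.71 [319.8 195.7] world [0.6056 0.0611] board [0.0474 0.0476]
pot 0.49 [323.3 236.4] world [0.5093 0.0542] board [-0.048   0.0327]
```

```bash
python3 - <<'E'
from h import *
s=snapshot("top"); o=robot.get_obs()
yaw=-0.091; R=np.array([[np.cos(yaw),-np.sin(yaw)],[np.sin(yaw),np.cos(yaw)]]); c=np.array([.5541,.0178])
for n,u,z in [("A",(335.8,177.7),.046),("B",(368.5,222.7),.046),("C",(310.5,214.6),.046),("D",(333.2,257.4),.046),("sock",(319.8,195.8),.062),("pot",(323.3,236.5),.066)]:
    w=world(u,z,s)[:2]; print(n,np.round(w,4),np.round(R.T@(w-c)*1000,1))
print("tool", R.T@(o["tool_pos"][:2]-c), "turn deg", np.degrees(o["ee_rot"][2]-(np.pi/2+yaw)), o["ee_rot"])
E
```

```text
A [0.6526 0.0213] [97.8 12.5]
B [ 0.5436 -0.0537] [ -4.  -72.2]
C [0.5628 0.0826] [ 2.7 65.3]
D [0.4617 0.0305] [-93.1   4.3]
sock [0.6049 0.0614] [46.6 48. ]
pot [0.5084 0.0546] [-48.9  32.5]
tool [-0.47678537  0.4770228 ] turn deg 82.33152257920403 [3.14146745e+00 2.83293096e-05 2.91675247e+00]
```

Emit:
servo_tool(
  commands=[-0.537,-0.447,0,0,0,82.3,0.01,-0.537,-0.447,0,0,0,82.3,0.01,-0.537,-0.447,0,0,0,82.3,0.01,-0.537,-0.447,0,0,0,82.3,0.01,-0.537,-0.447,0,0,0,82.3,0.01,-0.537,-0.447,0,0,0,82.3,0.01,-0.537,-0.447,0,0,0,82.3,0.01,-0.537,-0.447,0,0,0,82.3,0.01,-0.537,-0.447,0,0,0,82.3,0.01,-0.537,-0.447,0,0,0,82.3,0.01],
)

```text
time: 2.15
tool_pos: [0.5028, 0.0374, 0.2168]
ee_rot: [3.141, -0.001, 1.48]
wrist_force: [0.7, 0.4, -0.3]
width: 0.0101
finger_force: 0.0
```

```bash
cat >> h.py <<'E'
yaw=-0.091; RB=np.array([[np.cos(yaw),-np.sin(yaw)],[np.sin(yaw),np.cos(yaw)]]); CB=np.array([.5541,.0178])
def to(bx,by,z):
    o=robot.get_obs(); w=CB+RB@[bx,by]; from scipy.spatial.transform import Rotation as Q
    T=Q.from_euler("xyz",o["ee_rot"]).as_matrix(); d=T.T@(np.r_[w,z]-o["tool_pos"])
    print("t",o["time"],"board",np.round(RB.T@(o["tool_pos"][:2]-CB),4),"z",round(o["tool_pos"][2],4),"yawerr",np.round(np.degrees(o["ee_rot"][2]-np.pi/2-yaw),2),"w",np.round(o["width"],4),"F",np.round(o["wrist_force"],1),"shift",np.round(d,4))
E
python3 -c "
from h import *
to(-.004,-.038,.049)"
```

```text
t 2.15 board [-0.0529  0.0149] z 0.2168 yawerr 0.01 w 0.0101 F [ 0.7  0.4 -0.3] shift [-0.053   0.0487  0.1678]
```

Emit:
servo_tool(
  commands=[-0.053,0.049,0,0,0,0,0.01,-0.053,0.049,0.05,0,0,0,0.01,-0.053,0.049,0.1,0,0,0,0.01,-0.053,0.049,0.1,0,0,0,0.01],
)

```text
time: 2.65
tool_pos: [0.5423, -0.0177, 0.1115]
ee_rot: [-3.131, -0.001, 1.48]
wrist_force: [0.1, 0.2, 0.3]
width: 0.0098
finger_force: 0.0
```

```bash
python3 - <<'E'
from h import *
to(-.004,-.038,.049)
from scipy.spatial.transform import Rotation as Q
o=robot.get_obs(); s=snapshot("wrist"); T=np.eye(4); T[:3,:3]=Q.from_euler("xyz",o["ee_rot"]).as_matrix(); T[:3,3]=o["tool_pos"]
s2=dict(s); s2["extrinsics"]=T@s["hand_eye"]
im=s["img"].copy()
for b in [(-.004,-.0722),(.0027,.0653),(.0978,.0125),(-.0931,.0043)]:
    p=topix(np.r_[CB+RB@b,.046],s2)
    cv2.drawMarker(im,tuple(int(v) for v in p),(255,0,255),cv2.MARKER_CROSS,12)
cv2.imwrite("pics/w1.png",im)
E
```

```text
t 2.65 board [-0.0085 -0.0365] z 0.1115 yawerr 0.0 w 0.0098 F [0.1 0.2 0.3] shift [-0.0016  0.0052  0.0625]
```

View pics/w1.png

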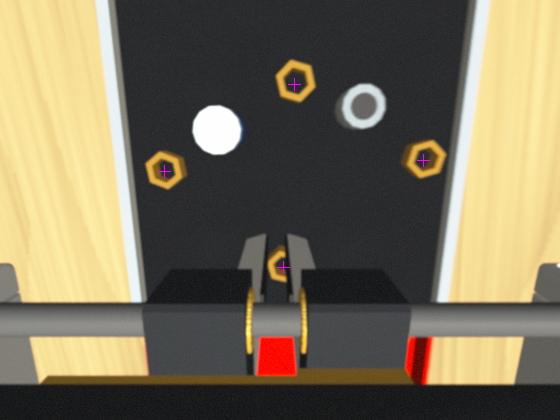

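Emit:
servo_tool(
  commands=[-0.001,0.005,0.03,0,0,0,0.01,-0.001,0.005,0.05,0,0,0,0.01,-0.001,0.005,0.05,0,0,0,0.01,-0.001,0.005,0.05,0,0,0,0.01],
)

```text
time: 3.2
tool_pos: [0.5525, -0.0193, 0.0695]
ee_rot: [3.137, 0.0, 1.481]
wrist_force: [-1.1, -0.2, 0.4]
width: 0.0103
finger_force: 0.0
```

```bash
python3 -c "
from h import *
to(-.004,-.038,.048)"
```

```text
t 3.2 board [ 0.0018 -0.0371] z 0.0695 yawerr 0.06 w 0.0103 F [-1.1 -0.2  0.4] shift [-0.0009 -0.0059  0.0215]
```

Emit:
servo_tool(
  commands=[-0.001,-0.005,0.018,0,0,0,0.01,-0.001,-0.005,0.018,0,0,0,0.01,-0.001,-0.005,0.018,0,0,0,0.01],
)

```text
time: 3.58
tool_pos: [0.5453, -0.0198, 0.0483]
ee_rot: [-3.141, -0.0, 1.48]
wrist_force: [-0.0, 0.0, 0.1]
width: 0.0102
finger_force: 0.0
```

```bash
python3 -c "
from h import *
to(-.004,-.038,.048)"
```

```text
t 3.575 board [-0.0053 -0.0383] z 0.0483 yawerr 0.03 w 0.0102 F [-0.   0.   0.1] shift [0.0003 0.0013 0.0003]
```

Emit:
servo_tool(
  commands=[-0.008,0.001,0,0,0,0,0.01,-0.02,0.001,0,0,0,0,0.01,-0.032,0.001,0,0,0,0,0.01,-0.044,0.001,0,0,0,0,0.01,-0.056,0.001,0,0,0,0,0.01,-0.068,0.001,0,0,0,0,0.01,-0.08,0.001,0,0,0,0,0.01,-0.092,0.001,0,0,0,0,0.01,-0.1,0.001,0,0,0,0,0.01,-0.105,0.001,0,0,0,0,0.01],
)

```text
time: 4.82
tool_pos: [0.5371, -0.125, 0.0484]
ee_rot: [-3.142, -0.0, 1.48]
wrist_force: [-0.3, -0.5, -0.5]
width: 0.0098
finger_force: 0.0
```

Emit:
servo_tool(
  commands=[0,0,0,0,0,0,0.01,0,0,-0.05,0,0,0,0.01,0,0,-0.075,0,0,0,0.01,0.06,0,-0.075,0,0,0,0.01,0.12,0.004,-0.075,0,0,0,0.01,0.18,0.007,-0.075,0,0,0,0.01,0.24,0.007,-0.075,0,0,0,0.01,0.243,0.007,-0.075,0,0,0,0.01,0.243,0.007,-0.075,0,0,0,0.01],
)

```text
time: 5.95
tool_pos: [0.5658, 0.1169, 0.1233]
ee_rot: [-3.141, 0.001, 1.482]
wrist_force: [0.7, 0.0, 0.3]
width: 0.01
finger_force: 0.0
```

```bash
python3 - <<'E'
from h import *
to(.003,.101,.048)
s=snapshot("top"); cv2.imwrite("pics/t2.png",cv2.resize(s["img"][150:300,225:445],None,fx=3,fy=3,interpolation=cv2.INTER_CUBIC))
E
```

```text
t 5.95 board [0.0026 0.0998] z 0.1233 yawerr 0.11 w 0.01 F [0.7 0.  0.3] shift [0.0013 0.0004 0.0753]
```

View pics/t2.png

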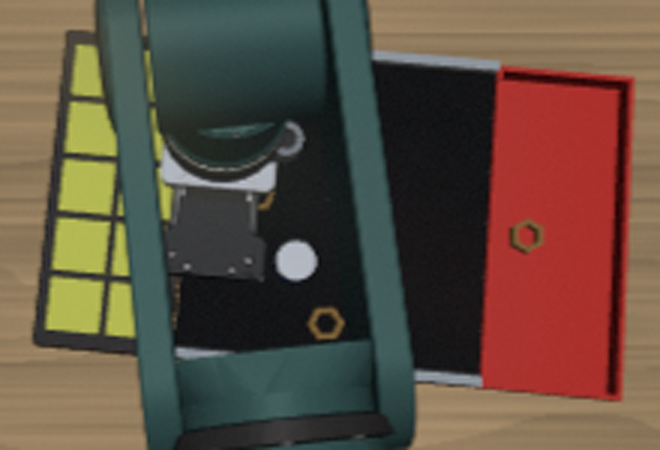

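Picture: nut B lies in the tray at crop (526,236), the pot is unmoved; the arm hides the rest. Next, nut C.

Emit:
servo_tool(
  commands=[0.001,0,0.035,0,0,0,0.01,0.001,0,0.065,0,0,0,0.01,0.001,0,0.075,0,0,0,0.01,0.001,0,0.075,0,0,0,0.01,-0.012,0,0.075,0,0,0,0.01,-0.025,0,0.075,0,0,0,0.01,-0.038,0,0.075,0,0,0,0.01,-0.051,0,0.075,0,0,0,0.01,-0.064,0,0.075,0,0,0,0.01,-0.077,0,0.075,0,0,0,0.01],
)

```text
time: 7.25
tool_pos: [0.5589, 0.0393, 0.0485]
ee_rot: [-3.142, -0.0, 1.48]
wrist_force: [-0.3, 0.8, 0.1]
width: 0.01
finger_force: 0.3
```

Emit:
servo_tool(
  commands=[-0.015,0,0,0,0,0,0.01,-0.03,0,0,0,0,0,0.01,-0.045,0,0,0,0,0,0.01,-0.06,0,0,0,0,0,0.01,-0.075,0,0,0,0,0,0.01,-0.09,0,0,0,0,0,0.01,-0.105,0,0,0,0,0,0.01,-0.12,0,0,0,0,0,0.01,-0.135,0,0,0,0,0,0.01,-0.15,0,0,0,0,0,0.01],
)

```text
time: 8.5
tool_pos: [0.5453, -0.1104, 0.0484]
ee_rot: [-3.141, 0.0, 1.48]
wrist_force: [0.6, -0.7, -0.0]
width: 0.01
finger_force: 0.0
```

```bash
python3 - <<'E'
from h import *
to(.003,-.143,.048); to(.098,.047,.123)
E
```

```text
t 8.5 board [ 0.0029 -0.1284] z 0.0484 yawerr 0.03 w 0.01 F [ 0.6 -0.7 -0. ] shift [-0.0146  0.0001  0.0004]
t 8.5 board [ 0.0029 -0.1284] z 0.0484 yawerr 0.03 w 0.01 F [ 0.6 -0.7 -0. ] shift [ 0.1754  0.0952 -0.0747]
```

Emit:
servo_tool(
  commands=[-0.01,0,0,0,0,0,0.01,-0.017,0,0,0,0,0,0.01,-0.017,0,-0.05,0,0,0,0.01,-0.017,0,-0.075,0,0,0,0.01,0.03,0.03,-0.075,0,0,0,0.01,0.08,0.06,-0.075,0,0,0,0.01,0.13,0.09,-0.075,0,0,0,0.01,0.175,0.095,-0.075,0,0,0,0.01,0.175,0.095,-0.075,0,0,0,0.01,0.175,0.095,-0.075,0,0,0,0.01],
)

```text
time: 9.75
tool_pos: [0.6557, 0.0562, 0.1232]
ee_rot: [-3.141, 0.001, 1.481]
wrist_force: [-0.4, 0.1, -0.5]
width: 0.0101
finger_force: 0.0
```

```bash
python3 - <<'E'
from h import *
to(.098,.047,.048)
s=snapshot("top"); a=cv2.resize(s["img"][150:300,225:445],None,fx=2.6,fy=2.6,interpolation=cv2.INTER_CUBIC); s=snapshot("wrist")["img"]
cv2.imwrite("pics/t3.png",np.vstack([cv2.resize(a,(280*2,382))[:300],cv2.resize(s,(400,300))[:, :400] if 0 else cv2.copyMakeBorder(cv2.resize(s,(400,300)),0,0,0,160,0)]))
E
```

```text
t 9.75 board [0.0977 0.0475] z 0.1232 yawerr 0.06 w 0.0101 F [-0.4  0.1 -0.5] shift [-0.0004  0.0003  0.0752]
```

View pics/t3.png

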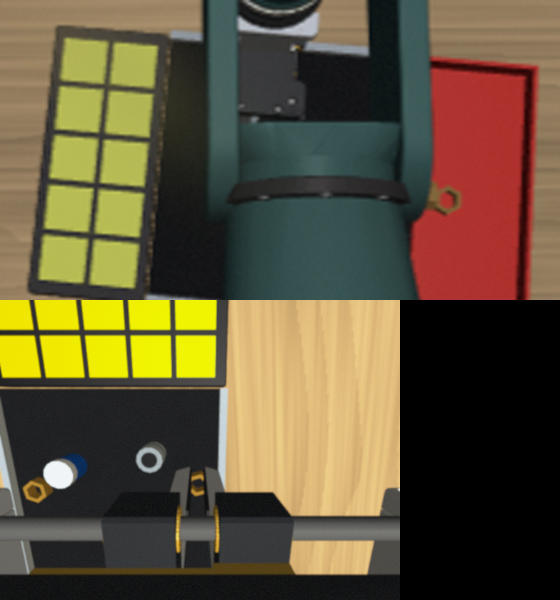

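Wrist view: nut C is off the board (seen in the tray beside B), socket and pot standing; nut A is straight ahead between the fingers. Pushing A.

Emit:
servo_tool(
  commands=[0,0,0.035,0,0,0,0.01,0,0,0.065,0,0,0,0.01,0,0,0.075,0,0,0,0.01,0,0,0.075,0,0,0,0.01,-0.012,0,0.075,0,0,0,0.01,-0.025,0,0.075,0,0,0,0.01,-0.038,0,0.075,0,0,0,0.01,-0.051,0,0.075,0,0,0,0.01,-0.064,0,0.075,0,0,0,0.01,-0.077,0,0.075,0,0,0,0.01],
)

```text
time: 11.1
tool_pos: [0.6488, -0.0211, 0.0485]
ee_rot: [-3.142, -0.0, 1.48]
wrist_force: [-0.1, 0.7, 0.4]
width: 0.0101
finger_force: 0.3
```

Emit:
servo_tool(
  commands=[-0.013,0,0,0,0,0,0.01,-0.026,0,0,0,0,0,0.01,-0.039,0,0,0,0,0,0.01,-0.052,0,0,0,0,0,0.01,-0.065,0,0,0,0,0,0.01,-0.078,0,0,0,0,0,0.01,-0.091,0,0,0,0,0,0.01,-0.104,0,0,0,0,0,0.01,-0.115,0,0,0,0,0,0.01,-0.115,0,0,0,0,0,0.01],
)

```text
time: 12.35
tool_pos: [0.6385, -0.1357, 0.0484]
ee_rot: [3.142, -0.0, 1.479]
wrist_force: [0.2, 0.2, 0.3]
width: 0.0099
finger_force: 0.0
```

```bash
python3 - <<'E'
from h import *
to(-.093,.039,.123)
E
```

```text
t 12.35 board [ 0.098  -0.1452] z 0.0484 yawerr -0.04 w 0.0099 F [0.2 0.2 0.3] shift [ 0.1841 -0.1911 -0.0746]
```

Emit:
servo_tool(
  commands=[0,0,-0.05,0,0,0,0.01,0,0,-0.075,0,0,0,0.01,0.04,-0.04,-0.075,0,0,0,0.01,0.08,-0.08,-0.075,0,0,0,0.01,0.12,-0.12,-0.075,0,0,0,0.01,0.16,-0.16,-0.075,0,0,0,0.01,0.184,-0.191,-0.075,0,0,0,0.01,0.184,-0.191,-0.075,0,0,0,0.01,0.184,-0.191,-0.075,0,0,0,0.01],
)

```text
time: 13.48
tool_pos: [0.4656, 0.0656, 0.1239]
ee_rot: [3.14, 0.0, 1.481]
wrist_force: [1.2, 0.1, -0.1]
width: 0.0098
finger_force: 0.0
```

```bash
python3 - <<'E'
from h import *
to(-.093,.039,.048)
s=snapshot("wrist"); cv2.imwrite("pics/w4.png",s["img"])
E
```

```text
t 13.475 board [-0.0925  0.0396] z 0.1239 yawerr 0.06 w 0.0098 F [ 1.2  0.1 -0.1] shift [-0.0006 -0.0006  0.0759]
```

View pics/w4.png

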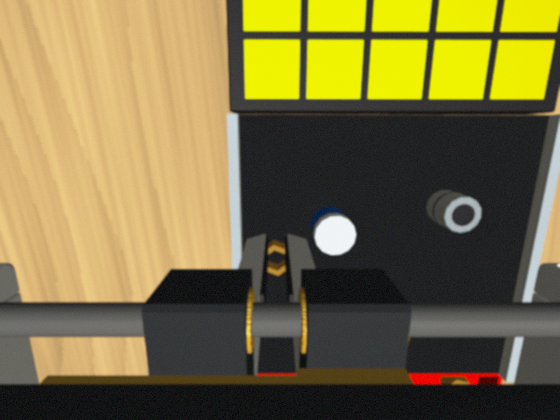

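Picture: nut D centred between the fingers at (277,257), pot (335,234) and socket (462,214) standing, a nut in the tray at (457,381).

Emit:
servo_tool(
  commands=[0,-0.001,0.035,0,0,0,0.01,0,-0.001,0.065,0,0,0,0.01,0,-0.001,0.075,0,0,0,0.01,0,-0.001,0.075,0,0,0,0.01,-0.012,-0.001,0.075,0,0,0,0.01,-0.025,-0.001,0.075,0,0,0,0.01,-0.038,-0.001,0.075,0,0,0,0.01,-0.051,-0.001,0.075,0,0,0,0.01,-0.064,-0.001,0.075,0,0,0,0.01,-0.077,-0.001,0.075,0,0,0,0.01],
)

```text
time: 14.78
tool_pos: [0.4569, -0.0118, 0.0485]
ee_rot: [3.142, -0.0, 1.48]
wrist_force: [1.2, 1.2, 1.1]
width: 0.0097
finger_force: 0.2
```

Emit:
servo_tool(
  commands=[-0.013,0,0,0,0,0,0.01,-0.026,0,0,0,0,0,0.01,-0.039,0,0,0,0,0,0.01,-0.052,0,0,0,0,0,0.01,-0.065,0,0,0,0,0,0.01,-0.078,0,0,0,0,0,0.01,-0.091,0,0,0,0,0,0.01,-0.102,0,0,0,0,0,0.01,-0.107,0,0,0,0,0,0.01,-0.107,0,0,0,0,0,0.01],
)

```text
time: 16.02
tool_pos: [0.4474, -0.1176, 0.0484]
ee_rot: [-3.142, -0.0, 1.48]
wrist_force: [0.6, -0.6, 0.9]
width: 0.01
finger_force: 0.0
```

Emit:
servo_tool(
  commands=[0,0,-0.05,0,0,0,0.01,0,0,-0.1,0,0,0,0.01,0,0,-0.15,0,0,0,0.01,-0.05,0,-0.15,0,0,0,0.01,-0.1,0,-0.15,0,0,0,0.01,-0.15,0,-0.15,0,0,0,0.01,-0.2,0,-0.15,0,0,0,0.01,-0.25,0,-0.15,0,0,0,0.01,-0.25,0,-0.15,0,0,0,0.01,-0.25,0,-0.15,0,0,0,0.01],
)

```text
time: 17.27
tool_pos: [0.4249, -0.3656, 0.1981]
ee_rot: [-3.141, -0.001, 1.481]
wrist_force: [1.2, 0.9, 0.0]
width: 0.01
finger_force: 0.0
```

```bash
python3 - <<'E'
from h import *
to(0,0,.1)
s=snapshot("top"); cv2.imwrite("pics/t5.png",cv2.resize(s["img"][150:300,225:445],None,fx=3,fy=3,interpolation=cv2.INTER_CUBIC))
E
```

```text
t 17.275 board [-0.0938 -0.3936] z 0.1981 yawerr 0.05 w 0.01 F [1.2 0.9 0. ] shift [0.3934 0.0942 0.0986]
```

View pics/t5.png

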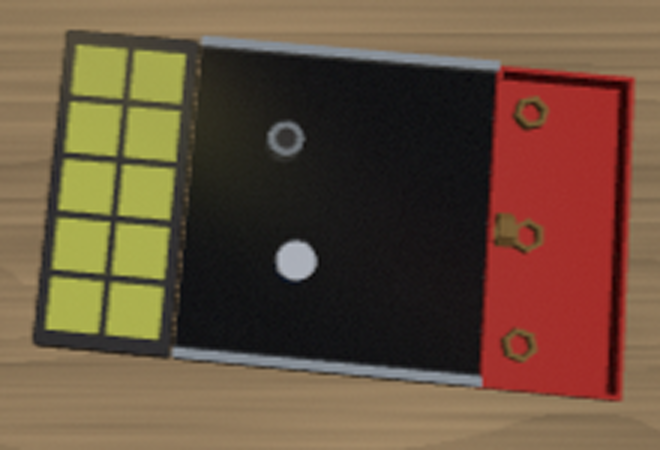

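```bash
python3 - <<'E'
from h import *
s=snapshot("scene"); print(topix(np.r_[CB+RB@[0,-.14],.02],s)); cv2.imwrite("pics/s6.png",cv2.resize(s["img"][220:390,80:270],None,fx=3.4,fy=3.4,interpolation=cv2.INTER_CUBIC))
E
```

```text
[158.51439305 290.92796914]
```

View pics/s6.png

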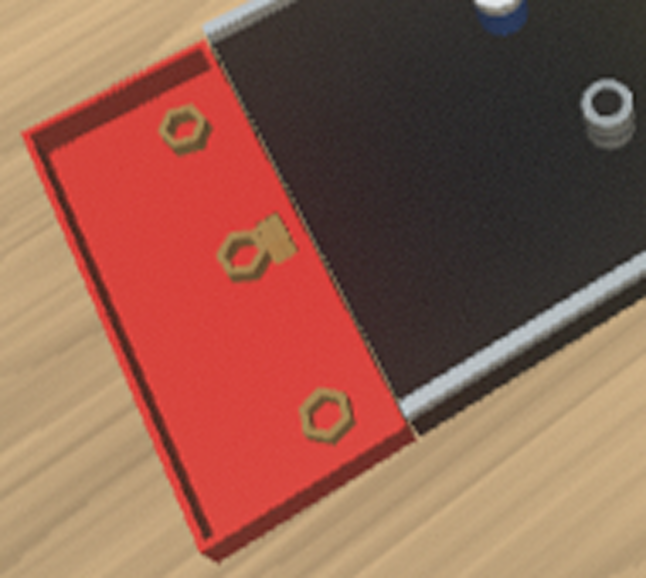

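The picture shows all four nuts inside the tray, one of them standing on its edge against the wall. The socket and pot are where they were.

```bash
python3 -c "
from h import *
print(close_job())"
```

```text
the job is handed in; nothing more can be done
None
```

All four nuts were swept into the red tray, one resting on its edge against the tray wall; the socket and pot are still standing, nothing touched the spray can, and I handed the job in at about 17 s.

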